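# Pair the tape rolls and lift the carrier level

## Task

The blue two-well carrier holds one roll of brown packing tape. Find the matching brown roll lying on the right of the bench near the end of the bag sealer, lay it flat in the carrier's empty well and let go of it, then take the carrier by its handle bar, lift it about 12 cm clear of the bench without tipping it, and hold it there still and level for at least two seconds. Finish while still holding it in the air, and leave the thin cream masking-tape roll and the calculator where they are.

Things in the scene. Friction and masses are not known exactly. Their poses are not given: they have to be found in the camera images.
- carrier: Blue steel carrier, 264 (its x) x 134 mm (y), 0.35 kg, loose. Origin: centre of its underside, z up. Two wells 120 x 120 mm inside: -x end empty, +x end with a brown roll; floors 7 mm, rims 17 mm up, low divider between. Uprights at y = +-65 mm, 120 mm tall, carry a grip bar across its middle, along its y. With a roll in each well it hangs balanced.
- handle (a point): Centre of the carrier's dark rubber grip bar, 113 mm above the carrier's underside. The bar runs along the carrier's y axis (124 mm long), is 14 mm thick along the carrier's x axis (flat sides, to be pinched) and 26 mm tall (100 to 126 mm above the underside). Axes as the carrier's.
- empty_well (a point): Centre of the floor of the empty well (the carrier's -x end, 68 mm from its middle). Axes as the carrier's.
- brown_roll_loaded: Brown packing tape roll that already lies flat in the carrier's other (+x) well and is held fast there: same size and weight as the loose one, 104 mm diameter, 48 mm high. Origin: on the underside, within 3 mm of the roll's axis; z up along the axis.
- brown_roll_loose: The matching loose brown tape roll, lying flat on the bench: 104 mm outside diameter, 74 mm open hole (wall 15 mm thick, its middle 44 mm from the axis), 48 mm high, 0.18 kg. Origin on the underside, z up; the roll's axis passes through (0, +3 mm) in its own frame. Pinch its wall from above on the robot's side: a fixed sealer stands close beyond and left of it.
- masking_roll: Thin roll of cream masking tape lying flat on the bench, not a match: 96 mm diameter, 25 mm high. Origin: centre of the underside. Leave it.
- calculator: Grey desk calculator 118 x 75 x 15 mm lying flat on the bench ahead of the robot, a little to the right. Origin: centre of the underside. Leave it.

How it is judged:
On the way, in this order (a step that is already met when the one before it is completed fails the run):
1. the loose brown roll lies flat in the empty well, let go, with the carrier still standing on the bench (horizontal distance between brown_roll_loose and empty_well below 0.018 m and z of brown_roll_loose in the frame of empty_well between -0.005 and 0.005 m and angle between the z axis of brown_roll_loose and the z axis of carrier, either way round below 0.08 rad and contact force between the fingers and brown_roll_loose below 0.2 N and height (world z) of carrier below 0.01 m and linear speed of brown_roll_loose below 0.02 m/s), for 0.2 s.
2. the carrier with both rolls is held by its bar, level and still, clear of the bench, for 1.5 s (horizontal distance between brown_roll_loose and empty_well below 0.018 m and z of brown_roll_loose in the frame of empty_well between -0.005 and 0.005 m and angle between the z axis of brown_roll_loose and the z axis of carrier, either way round below 0.08 rad and height (world z) of carrier above 0.08 m and angle between carrier's own z axis and vertical below 0.1 rad and linear speed of carrier below 0.03 m/s and angular speed of carrier below 0.15 rad/s and contact force between the fingers and carrier above 3 N and distance between the grasp point and handle below 0.06 m and contact force between the fingers and brown_roll_loose below 0.5 N and contact force between the fingers and brown_roll_loaded below 0.5 N), for 1.5 s.
At the end, for the whole second after the job is handed in: The loose brown roll lies flat in its well (18 mm of centre, 5 mm of floor); the fingers alone hold the carrier by its bar (tool within 60 mm of it, fingers off the rolls), underside over 80 mm up, tilt under 0.10 rad, slower than 0.03 m/s and 0.15 rad/s (all of step 2); the arm keeps its last pose, push and grip.
It fails at once if the carrier is tipped by more than 0.3 rad (angle between carrier's own z axis and vertical above 0.3 rad).
It fails at once if the masking-tape roll is moved by more than 25 mm (distance of masking_roll from where it was at the start of the episode above 0.025 m).
It fails at once if the calculator is moved by more than 25 mm (distance of calculator from where it was at the start of the episode above 0.025 m).
It also fails if it takes over 67 s, if anything falls off the work surface, if the arm or the gripper's body presses on something with over 40 N, if the wrist force passes 120 N, or if a joint passes its speed limit or range.

## Robot

A 6-joint arm with a two-finger parallel gripper is mounted at the origin on the work surface; the furniture and walls round the work are solid. World frame = base frame: x ahead of the robot, y to its left, z up, the work surface at z = 0. Lengths are in m, angles in rad, forces in N, time in s.
With the tool pointing down it reaches from about 0.35 to 0.725 m from the base axis. Payload 4.3 kg.
Tool frame: the origin (TCP) lies midway between the tips of the shut fingers; the grasp point (between the pads) lies behind it (bot.grasp_offset is the z of the grasp point in the tool frame, in m); z points along the fingers, y is the line along which they close (so a half turn about z gives the same grasp; the last joint's range is limited). The gripper opens to 85 mm and grips with 20 to 120 N. Pads are 22 mm wide; open, the fingers measure 114 mm over their backs; the gripper's body (76 mm by 85 mm) begins 54 mm behind the grasp point. The pads swing forward as they close: fully open they stand 13 mm farther back than shut.
Start: joints at [1.198, 0.377, 0.081, 1.274, 0, 1.46], TCP at [0.149, 0.555, 0.231] pointing down, gripper open.
Joint ranges: [-2.72, 2.72], [-0.84, 1.66], [-1.02, 1.22], [-1.77, 2.12], [-1.37, 1.28], [-3.14, 3.14]. Speed limits (rad/s): [2.57, 2.57, 3.14, 3.14, 3.14, 3.14].

## Interface

Orientations are given as [roll, pitch, yaw] about the fixed x, y, z axes, in that order (R = Rz(yaw) Ry(pitch) Rx(roll)).
In Python, from rig import bot gives the robot as it stands. The module is installed in compiled form; this text tells all that it offers.
- The arm moves only by the tool send_rows, never from a script. Its argument "steps" is a list that holds one entry, the list of rows, each a list of 7 numbers: the shift along the tool's x, y, z in m, then the turn, a rotation vector about the tool's x, y, z in degrees, then the closure in counts, from 0 (fully open) to 255 (shut). A call has 1 to 20 rows; each row shifts and turns the commanded pose from where the row before left it, along the tool's axes as they then stand; what a row does not reach is not made up. A row lasts 1/8 s, in which the tool goes at most 62.5 mm and 10.7 degrees, less where a joint would pass 70% of its speed; a pose out of reach is approached as far as the arm can. A call is refused whole if a number of a shift passes 0.0625 or a number of a turn 10.7, either way. A call with a gripper value outside its range is refused whole. The fingers move at their own pace and stop on an object; "squeeze" is the grip in N (left out, the last holds). Time passes only in rows, so rows that do not move let the fingers close. It gives the time, the measured TCP pose, the force, the opening and the grip force at its end, in the units of the state.
- bot.state(): the state, without advancing time (a new reading comes with each control period).
- bot.grab_frame(name): name is "side" or "top"; returns (picture, depth): 420x560x3 uint8, blue, green, red; 420x560 float32, m along the optical axis (not along the pixel's ray), 0 where there is no reading.
- bot.camera_params(name): a dict with "K" (3x3 intrinsics, pixels), "rvec" (rotation vector, rad) and "tvec" (3), from world to camera coordinates, as OpenCV has them. Camera axes: x right, y down, z forward; pixel columns grow to the right and rows downward; lengths in m; the calibration is good to about 2 mm. A picture is of the moment at which its call begins. camera_params takes no time and is no camera call.
- bot.sign_off(): hands the job in; it is judged then, once.
The state is a dict: "time_s": time; "qpos": joint angles; "dq": joint speeds; "tau": joint torques, N m; "tcp_pos": TCP position; "tool_rot": TCP orientation; "wrist_force": force on the tool from outside, world axes, zero at the start; "moment": the same for the moment, N m; "gripper_width": finger opening in m; "gripper_force": force on a finger pad.
Only numpy, scipy, OpenCV 4.12 (cv2) and the standard library are available. Lean on these libraries where they do the work, as an engineer would, in place of code of your own. Each camera call takes 0.05 s, during which the arm holds its last target. There are 200 camera calls.

## Working session

There is one attempt and no reset: what is moved stays moved. The work goes in short steps, Python scripts to look and compute and a tool call to move; the robot and the scene stay as the last step left them, time stands still between calls to the robot, and variables do not carry over. Pictures are saved under pics/ and viewed, at most 10 in all, crops included, and the job is handed in when it is done.

Besides the shell and the picture viewer there is one more tool, called after "Request:" as name(argument=value, ...) on one line, values as JSON. send_rows: Moves the arm, as the interface text tells. Its arguments: {"type":"object","properties":{"steps":{"type":"array","items":{"type":"array","items":{"type":"array","items":{"type":"number"}}}},"squeeze":{"type":"number"}},"required":["steps"]}

```bash
mkdir -p pics; cat > h.py <<'E'
from rig import bot
import numpy as np, cv2
def grab(n):
    im,d=bot.grab_frame(n); np.savez(f'{n}.npz',im=im,d=d); return im,d
def world(n,d,u=None,v=None):
    p=bot.camera_params(n);K=np.array(p['K'],float);R=cv2.Rodrigues(np.array(p['rvec'],float))[0];t=np.array(p['tvec'],float).ravel()
    if u is None: v,u=np.mgrid[:d.shape[0],:d.shape[1]]
    z=d[v,u]; c=np.stack([(u-K[0,2])/K[0,0]*z,(v-K[1,2])/K[1,1]*z,z],-1)
    return (c-t)@R
E
python3 - <<'E'
from h import *
print(bot.state(),bot.grasp_offset)
for n in('top','side'):
    im,d=grab(n); cv2.imwrite(f'pics/{n}0.png',im)
    p=bot.camera_params(n);R=cv2.Rodrigues(np.array(p['rvec']))[0];print(n,-R.T@np.array(p['tvec']).ravel(),R[2])
E
```

```text
{'time_s': 0.0, 'qpos': array([1.19769782e+00, 3.78086805e-01, 7.96607296e-02, 1.27438292e+00,
       5.06319972e-06, 1.46049521e+00]), 'dq': array([ 0.00214827, -0.00122029,  0.00140557, -0.0013321 , -0.00249269,
        0.00052335]), 'tau': array([ 2.39777568e-03, -4.63597977e+01,  2.69880617e+01,  2.06788571e-02,
        1.30950716e-04, -1.17221049e-05]), 'tcp_pos': array([0.14913646, 0.55466778, 0.23036079]), 'tool_rot': array([-3.13959278e+00, -2.26581717e-04,  2.87879503e+00]), 'wrist_force': array([0.30544776, 0.1517474 , 1.22743666]), 'moment': array([ 0.00978294, -0.04656765,  0.0097393 ]), 'gripper_force': 0.0, 'gripper_width': 0.08558812991561174} -0.0187
top [ 0.31094779 -0.0326366   1.5544484 ] [ 0.12214855  0.00324162 -0.99250654]
side [0.39020455 1.28891921 1.18763352] [ 0.06327325 -0.77188443 -0.63260645]
```

View pics/top0.png

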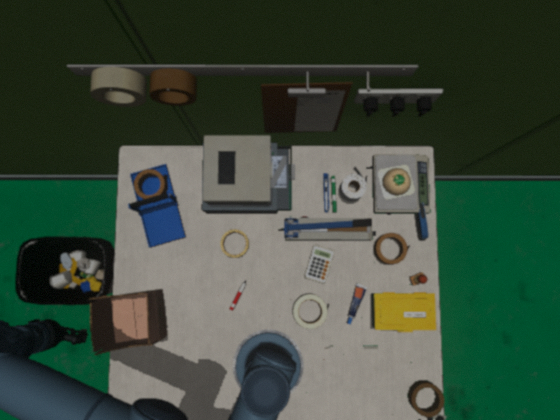

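View pics/side0.png

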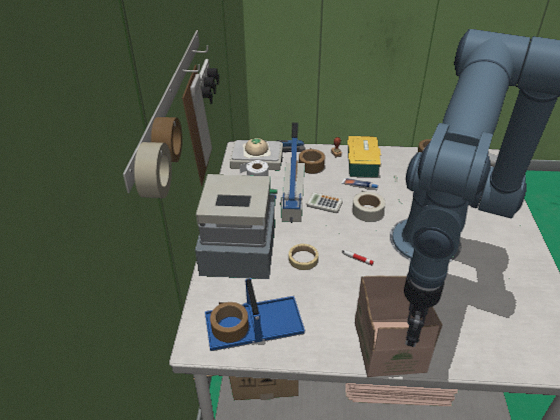

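The top view shows the carrier at about (158,207), with the loaded roll at (150,183) and the empty well at (165,228). The loose brown roll is at (391,248), just right of the sealer at (328,230). There are cream rolls at (310,310) and (235,243), and the calculator is at (319,264).

```bash
cat > m.py <<'E'
from h import *
def pts(n,box,zlo,zhi):
    f=np.load(n+'.npz');P=world(n,f['d']);u0,u1,v0,v1=box
    m=np.zeros(P.shape[:2],bool);m[v0:v1,u0:u1]=1
    m&=(f['d']>0)&(P[...,2]>zlo)&(P[...,2]<zhi)
    return P[m],f['im'][m].astype(int)
def circ(p):
    from scipy.optimize import least_squares
    return least_squares(lambda c:np.hypot(p[:,0]-c[0],p[:,1]-c[1])-c[2],[*p[:,:2].mean(0),.044],loss='soft_l1',f_scale=.003).x
E
python3 - <<'E'
from m import *
for n,b in(('top',(370,415,228,268)),('side',(295,330,145,175))):
    p,c=pts(n,b,.04,.056); print(n,'loose',len(p),circ(p),np.median(p[:,2]),np.ptp(p,axis=0))
for n,b in(('top',(130,170,165,203)),('side',(207,252,300,345))):
    p,c=pts(n,b,.047,.063); print(n,'loaded',len(p),circ(p),np.median(p[:,2]))
for n,b in(('top',(120,195,155,250)),('side',(200,310,295,350))):
    p,c=pts(n,b,0,.022); k=(c[:,0]>c[:,2]+40); p=p[k]
    r=cv2.minAreaRect((p[:,:2]*1000).astype(np.float32)); print(n,'carrier',len(p),r)
for n,b in(('top',(120,190,165,225)),('side',(235,275,270,350))):
    p,c=pts(n,b,.095,.14); print(n,'bar',len(p),p.mean(0), cv2.minAreaRect((p[:,:2]*1000).astype(np.float32)))
for n,b in(('top',(215,255,225,262)),('top',(288,332,290,330)),('top',(405,450,375,420))):
    p,c=pts(n,b,.008,.12);z=np.percentile(p[:,2],80);print(b,z,circ(p[abs(p[:,2]-z)<.006]))
# heights of things: sealer, calculator
for b in((280,375,212,245),(303,335,245,285),(345,370,283,327)):
    p,c=pts('top',b,.008,.4);print(b,p.min(0),p.max(0))
E
```

```text
top loose 410 [ 0.38660524 -0.40455419  0.04561524] 0.0486405135212166 [0.11164073 0.12590602 0.01587742]
side loose 210 [ 0.38203051 -0.40368522  0.04490555] 0.04691109249916557 [0.10225703 0.18283301 0.01562552]
top loaded 361 [0.59860495 0.39929975 0.04460054] 0.05688067480420131
side loaded 548 [0.59491787 0.40059718 0.04521848] 0.05382609862827982
top carrier 1794 ((532.8480224609375, 379.78070068359375), (261.59130859375, 127.71016693115234), 16.489534378051758)
side carrier 2277 ((531.03515625, 380.6981506347656), (262.1670227050781, 137.88194274902344), 16.422929763793945)
top bar 254 [0.53188667 0.37836089 0.12308736] ((533.8344116210938, 379.4835205078125), (19.124866485595703, 138.34986877441406), 16.16465187072754)
side bar 277 [0.52738543 0.39182364 0.12084088] ((529.8389892578125, 378.9797058105469), (16.772491455078125, 141.9671173095703), 16.07460594177246)
(215, 255, 225, 262) 0.02831334656731105 [0.40213639 0.11472472 0.04284013]
(288, 332, 290, 330) 0.05116765441136397 [ 0.18153992 -0.13568473  0.04744278]
(405, 450, 375, 420) 0.04983157035909285 [-0.09262472 -0.50597069  0.04506763]
(280, 375, 212, 245) [ 0.40059197 -0.35939664  0.0080717 ] [ 0.51065604 -0.03914853  0.26789571]
(303, 335, 245, 285) [ 0.27016024 -0.2217269   0.00809738] [ 0.39759981 -0.12003501  0.02573563]
(345, 370, 283, 327) [ 0.13256884 -0.33703799  0.00802836] [ 0.2704027  -0.25570488  0.03233472]
```

Request:
send_rows(steps=[[[-0.04, -0.0287, -0.0075, 0, 0, 0, 0], [-0.04, -0.0287, -0.0075, 0, 0, 0, 0], [-0.04, -0.0287, -0.0075, 0, 0, 0, 0], [-0.04, -0.0287, -0.0075, 0, 0, 0, 0], [-0.04, -0.0287, -0.0075, 0, 0, 0, 0], [-0.04, -0.0287, -0.0075, 0, 0, 0, 0], [-0.04, -0.0287, -0.0075, 0, 0, 0, 0], [-0.04, -0.0287, -0.0075, 0, 0, 0, 0], [-0.0085, -0.039, 0, 0, 0, 0, 0], [-0.0085, -0.039, 0, 0, 0, 0, 0], [-0.0085, -0.039, 0, 0, 0, 0, 0], [-0.0085, -0.039, 0, 0, 0, 0, 0], [-0.0085, -0.039, 0, 0, 0, 0, 0], [-0.0085, -0.039, 0, 0, 0, 0, 0], [-0.0085, -0.039, 0, 0, 0, 0, 0], [-0.0085, -0.039, 0, 0, 0, 0, 0], [-0.0085, -0.039, 0, 0, 0, 0, 0], [-0.0085, -0.039, 0, 0, 0, 0, 0]]])

```text
time_s: 2.35
tcp_pos: [0.379, -0.1494, 0.291]
tool_rot: [3.141, -0.0, 2.879]
wrist_force: [0.9, -0.3, -1.0]
gripper_width: 0.0857
gripper_force: 0.0
```

Request:
send_rows(steps=[[[-0.0045, -0.04, 0, 0, 0, 0, 0], [-0.0045, -0.04, 0, 0, 0, 0, 0], [-0.0045, -0.04, 0, 0, 0, 0, 0], [-0.0045, -0.04, 0, 0, 0, 0, 0], [-0.0045, -0.04, 0, 0, 0, 0, 0], [-0.0045, -0.04, 0, 0, 0, 0, 0], [0, 0, 0, 0, 0, 10.5, 0], [0, 0, 0, 0, 0, 10.5, 0], [0, 0, 0, 0, 0, 10.5, 0], [0, 0, 0, 0, 0, 10.5, 0], [0, 0, 0, 0, 0, 10.5, 0], [0, 0, 0, 0, 0, 10.5, 0], [0, 0, 0, 0, 0, 10.5, 0], [0, 0, 0, 0, 0, 10.5, 0], [0, 0, 0, 0, 0, 10.5, 0], [0, 0, 0, 0, 0, 0, 0], [0, 0, 0, 0, 0, 0, 0]]])

```text
time_s: 4.47
tcp_pos: [0.3432, -0.3869, 0.291]
tool_rot: [-3.141, -0.0, 1.232]
wrist_force: [-0.1, -0.1, -0.2]
gripper_width: 0.0857
gripper_force: 0.0
```

```bash
cat > go.py <<'E'
from h import *
from scipy.spatial.transform import Rotation as Ro
import sys
def delta(p,yaw):
    s=bot.state();R=Ro.from_euler('xyz',s['tool_rot']);T=Ro.from_euler('xyz',[np.pi,0,np.radians(yaw)])
    print('t',s['time_s'],'tcp',s['tcp_pos'].round(4),'yaw',np.degrees(s['tool_rot']).round(2),'w',s['gripper_width'],'gf',s['gripper_force'],'F',s['wrist_force'].round(1),'q',s['qpos'].round(2))
    print('shift',R.inv().apply(np.array(p)-s['tcp_pos']).round(4),'turn',np.degrees((R.inv()*T).as_rotvec()).round(2))
if __name__=='__main__': a=list(map(float,sys.argv[1:]));delta(a[:3],a[3])
E
python3 go.py .344 -.389 .08 70
python3 - <<'E'
from m import *
im,d=grab('top')
cv2.imwrite('pics/t1.png',cv2.resize(im[170:320,280:450],None,fx=4,fy=4))
P=world('top',d)
grab('side')
p,c=pts('side',(280,310,130,225),.05,.5);print(p.max(0),np.percentile(p,90,axis=0))
f=np.load('side.npz')
p,c=pts('side',(295,330,145,175),.04,.056);print(len(p),circ(p))
E
```

```text
t 4.475 tcp [ 0.3432 -0.3869  0.291 ] yaw [-1.7998e+02 -2.0000e-02  7.0590e+01] w 0.08569729666986324 gf 0.0 F [-0.1 -0.1 -0.2] q [-0.97  0.25  0.06  1.38  0.    0.94]
shift [-0.0018  0.0016  0.211 ] turn [-0.02 -0.02  0.59]
[ 0.51158767 -0.04496958  0.2517553 ] [ 0.47316947 -0.05915684  0.19778483]
218 [ 0.38191351 -0.40331363  0.04487517]
```

View pics/t1.png

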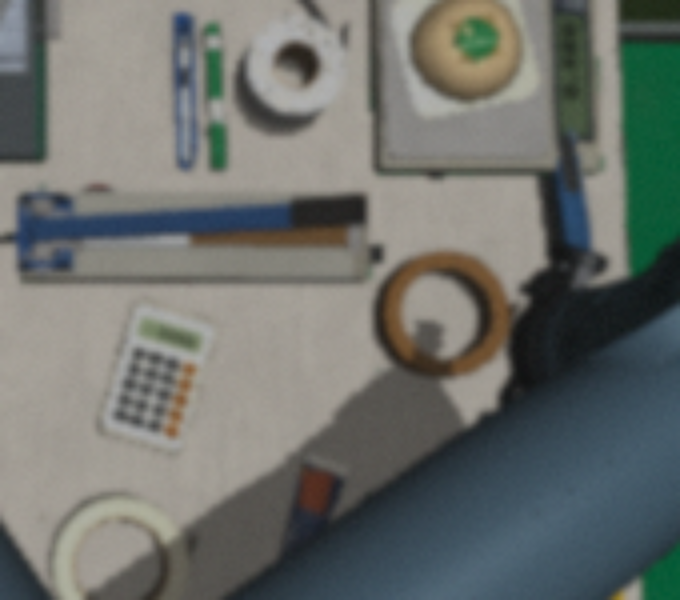

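Request:
send_rows(steps=[[[-0.002, 0.001, 0, 0, 0, 0.6, 0], [0, 0, 0.0395, 0, 0, 0, 0], [0, 0, 0.0395, 0, 0, 0, 0], [0, 0, 0.0395, 0, 0, 0, 0], [0, 0, 0.0395, 0, 0, 0, 0], [0, 0, 0.0395, 0, 0, 0, 0], [0, 0, 0.0395, 0, 0, 0, 0], [0, 0, 0.018, 0, 0, 0, 0], [0, 0, 0.018, 0, 0, 0, 0], [0, 0, 0, 0, 0, 0, 0], [0, 0, 0, 0, 0, 0, 0]]])

```text
time_s: 5.95
tcp_pos: [0.3438, -0.3897, 0.0189]
tool_rot: [3.141, 0.0, 1.219]
wrist_force: [0.3, 0.2, -0.8]
gripper_width: 0.0854
gripper_force: 0.0
```

```bash
python3 go.py .3427 -.389 .018 70
python3 - <<'E'
from m import *
im,d=grab('side')
cv2.imwrite('pics/s1.png',cv2.resize(im[120:220,260:400],None,fx=5,fy=5))
E
```

```text
t 5.95 tcp [ 0.3438 -0.3897  0.0189] yaw [1.7996e+02 2.0000e-02 6.9850e+01] w 0.08542655966688212 gf 0.0 F [ 0.3  0.2 -0.8] q [-0.97  0.44 -0.42  0.71  0.    0.95]
shift [ 0.0003 -0.0013  0.0009] turn [ 0.04  0.02 -0.15]
```

View pics/s1.png

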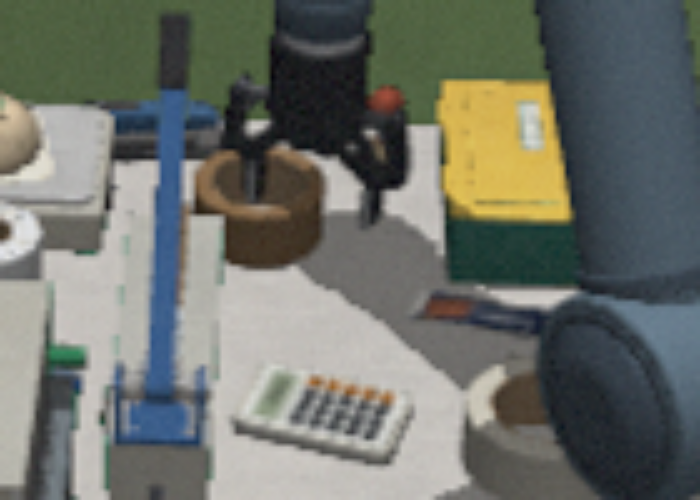

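The picture shows one finger inside the roll's hole at about (255,190) and the other outside on the robot's side at (372,210). Now I'll close and lift.

Request:
send_rows(squeeze=40, steps=[[[0, 0, 0, 0, 0, 0, 255], [0, 0, 0, 0, 0, 0, 255], [0, 0, 0, 0, 0, 0, 255], [0, 0, 0, 0, 0, 0, 255], [0, 0, 0, 0, 0, 0, 255], [0, 0, 0, 0, 0, 0, 255], [0, 0, 0, 0, 0, 0, 255], [0, 0, 0, 0, 0, 0, 255], [0, 0, 0, 0, 0, 0, 255], [0, 0, -0.01, 0, 0, 0, 255], [0, 0, -0.02, 0, 0, 0, 255], [0, 0, -0.03, 0, 0, 0, 255], [0, 0, -0.03, 0, 0, 0, 255], [0, 0, -0.03, 0, 0, 0, 255], [0, 0, -0.03, 0, 0, 0, 255], [0, 0, -0.03, 0, 0, 0, 255], [0, 0, -0.03, 0, 0, 0, 255], [0, 0, -0.02, 0, 0, 0, 255], [0, 0, -0.01, 0, 0, 0, 255], [0, 0, 0, 0, 0, 0, 255]]])

```text
time_s: 8.5
tcp_pos: [0.3436, -0.3892, 0.2583]
tool_rot: [3.141, -0.0, 1.219]
wrist_force: [-0.9, -1.0, -2.3]
gripper_width: 0.0142
gripper_force: 39.9
```

```bash
python3 go.py .38 0 .258 70
```

```text
t 8.5 tcp [ 0.3436 -0.3892  0.2583] yaw [ 1.7999e+02 -1.0000e-02  6.9850e+01] w 0.01419186196211871 gf 39.854004470980726 F [-0.9 -1.  -2.3] q [-0.97  0.26 -0.02  1.3   0.    0.95]
shift [ 0.3779 -0.0999  0.0004] turn [ 0.01 -0.01 -0.15]
```

Request:
send_rows(steps=[[[0, 0, -0.008, 0, 0, -9, 255], [0, 0, -0.008, 0, 0, -9, 255], [0, 0, -0.008, 0, 0, -9, 255], [0, 0, -0.008, 0, 0, -9, 255], [0, 0, -0.008, 0, 0, -9, 255], [0.0187, 0.011, 0, 0, 0, 0, 255], [0.0375, 0.022, 0, 0, 0, 0, 255], [0.0375, 0.022, 0, 0, 0, 0, 255], [0.0375, 0.022, 0, 0, 0, 0, 255], [0.0375, 0.022, 0, 0, 0, 0, 255], [0.0375, 0.022, 0, 0, 0, 0, 255], [0.0375, 0.022, 0, 0, 0, 0, 255], [0.0375, 0.022, 0, 0, 0, 0, 255], [0.0375, 0.022, 0, 0, 0, 0, 255], [0.0187, 0.011, 0, 0, 0, 0, 255], [0, 0, 0, 0, 0, 0, 255]]])

```text
time_s: 10.5
tcp_pos: [0.3806, 0.0013, 0.2972]
tool_rot: [-3.14, -0.001, 2.008]
wrist_force: [-0.4, -0.3, -1.5]
gripper_width: 0.0138
gripper_force: 40.4
```

```bash
python3 go.py .427 .342 .298 115
python3 - <<'E'
from m import *
im,d=grab('top');grab('side')
p,c=pts('top',(203,245,135,215),.05,.4);print(np.percentile(p,2,axis=0),np.percentile(p,98,axis=0))
for n,b in(('top',(120,195,155,250)),('side',(200,310,295,350))):
    p,c=pts(n,b,0,.022); k=(c[:,0]>c[:,2]+40); p=p[k]
    print(n,cv2.minAreaRect((p[:,:2]*1000).astype(np.float32)))
P=world('side',np.load('side.npz')['d'])
cv2.imwrite('pics/s2.png',im)
E
```

```text
t 10.5 tcp [0.3806 0.0013 0.2972] yaw [-1.7990e+02 -8.0000e-02  1.1502e+02] w 0.01376292903559453 gf 40.3722324926639 F [-0.4 -0.3 -1.5] q [-0.16 -0.03 -0.24  1.36  0.    0.97]
shift [ 0.2891  0.1861 -0.0008] turn [-0.1  -0.08  0.02]
[0.50343586 0.06931151 0.10834046] [0.70820278 0.19666839 0.24353302]
top ((533.0579833984375, 379.777587890625), (261.85791015625, 126.50936889648438), 16.318016052246094)
side ((530.9073486328125, 380.1563720703125), (262.6817626953125, 136.57444763183594), 16.445953369140625)
```

Request:
send_rows(steps=[[[0.0181, 0.0116, 0, 0, 0, 0, 255], [0.0361, 0.0233, 0, 0, 0, 0, 255], [0.0361, 0.0233, 0, 0, 0, 0, 255], [0.0361, 0.0233, 0, 0, 0, 0, 255], [0.0361, 0.0233, 0, 0, 0, 0, 255], [0.0361, 0.0233, 0, 0, 0, 0, 255], [0.0361, 0.0233, 0, 0, 0, 0, 255], [0.0361, 0.0233, 0, 0, 0, 0, 255], [0.0181, 0.0116, 0, 0, 0, 0, 255], [0, 0, 0.04, 0, 0, 0, 255], [0, 0, 0.04, 0, 0, 0, 255], [0, 0, 0.03, 0, 0, 0, 255], [0, 0, 0, 0, 0, 0, 255], [0, 0, 0, 0, 0, 0, 255]]])

```text
time_s: 12.35
tcp_pos: [0.4301, 0.3402, 0.1893]
tool_rot: [3.141, -0.0, 2.003]
wrist_force: [0.7, -0.4, -0.4]
gripper_width: 0.0135
gripper_force: 40.4
```

```bash
python3 go.py .427 .342 .10 115
python3 - <<'E'
from m import *
ims=[]
for n in('top','side'):
    im,d=grab(n);P=world(n,d);im=im.astype(int)
    m=(abs(P[...,2]-.218)<.01)&(P[...,0]>.38)&(P[...,0]<.56)&(P[...,1]>.27)&(P[...,1]<.45)&(im[...,2]>im[...,0]+25)
    p=P[m];print(n,len(p))
    if len(p)>30: print(circ(p),np.percentile(p[:,2],[5,50,95]))
im=np.load('top.npz')['im'];im2=np.load('side.npz')['im']
a=cv2.resize(im[140:280,100:240],(400,400));b=cv2.resize(im2[200:360,190:350],(400,400));cv2.imwrite('pics/c3.png',np.hstack([a,b]))
E
```

```text
t 12.35 tcp [0.4301 0.3402 0.1893] yaw [ 1.7994e+02 -1.0000e-02  1.1477e+02] w 0.013506253865581838 gf 40.383190111024305 F [ 0.7 -0.4 -0.4] q [ 0.55  0.34 -0.09  1.15  0.    1.69]
shift [ 0.0029 -0.0022  0.0893] turn [ 0.06 -0.01 -0.23]
top 228
[0.4692894  0.35871196 0.04622419] [0.21410203 0.22034218 0.22540104]
side 466
[0.46835909 0.36128816 0.04578846] [0.2098533  0.21818673 0.22200295]
```

View pics/c3.png

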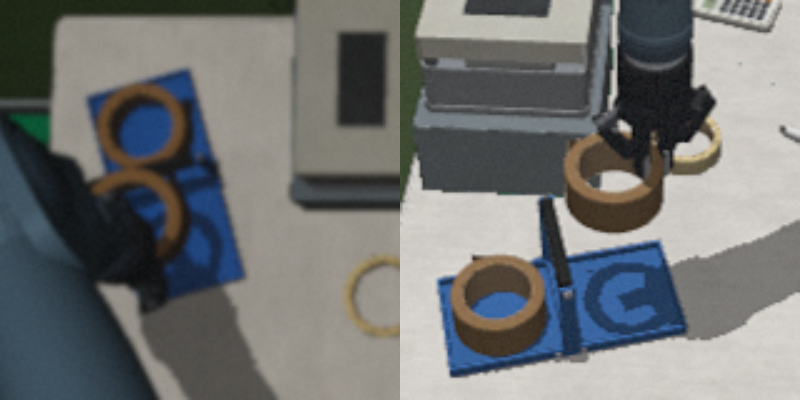

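The left half shows the held roll over the empty well, with its ring centred at about (135,225). The right half shows the roll clear and level, with its shadow falling in the well.

Request:
send_rows(steps=[[[0.0025, -0.0018, 0.03, 0, 0, -0.2, 255], [0, 0, 0.04, 0, 0, 0, 255], [0, 0, 0.04, 0, 0, 0, 255], [0, 0, 0.02, 0, 0, 0, 255], [0, 0, 0.015, 0, 0, 0, 255], [0, 0, 0.01, 0, 0, 0, 255], [0, 0, 0.005, 0, 0, 0, 255], [0, 0, 0, 0, 0, 0, 255], [0, 0, 0, 0, 0, 0, 255]]])

```text
time_s: 13.58
tcp_pos: [0.427, 0.3424, 0.029]
tool_rot: [3.14, -0.0, 2.008]
wrist_force: [-0.9, -0.4, -1.6]
gripper_width: 0.014
gripper_force: 40.4
```

```bash
python3 go.py .427 .342 .0255 115
python3 - <<'E'
from m import *
im,d=grab('side');P=world('side',d);im=im.astype(int)
m=(P[...,2]>.02)&(P[...,2]<.075)&(P[...,0]>.40)&(P[...,0]<.53)&(P[...,1]>.28)&(P[...,1]<.44)&(im[...,2]>im[...,0]+25)
p=P[m];z=np.percentile(p[:,2],90);print(len(p),z,circ(p[p[:,2]>z-.008]))
for n,b in(('side',(200,310,290,350)),):
    p,c=pts(n,b,0,.022); k=(c[:,0]>c[:,2]+40); p=p[k]
    print(n,cv2.minAreaRect((p[:,:2]*1000).astype(np.float32)))
cv2.imwrite('pics/s4.png',cv2.resize(np.load('side.npz')['im'][260:360,190:330],None,fx=5,fy=5))
E
```

```text
t 13.575 tcp [0.427  0.3424 0.029 ] yaw [ 1.7992e+02 -1.0000e-02  1.1504e+02] w 0.014042937410793615 gf 40.376767655834556 F [-0.9 -0.4 -1.6] q [ 0.56  0.47 -0.34  0.76  0.    1.69]
shift [-0.0004 -0.0002  0.0035] turn [ 0.08 -0.01  0.04]
631 0.06008559404259196 [0.46464718 0.36203946 0.04575019]
side ((530.93505859375, 381.32513427734375), (261.452392578125, 136.18524169921875), 16.832181930541992)
```

View pics/s4.png

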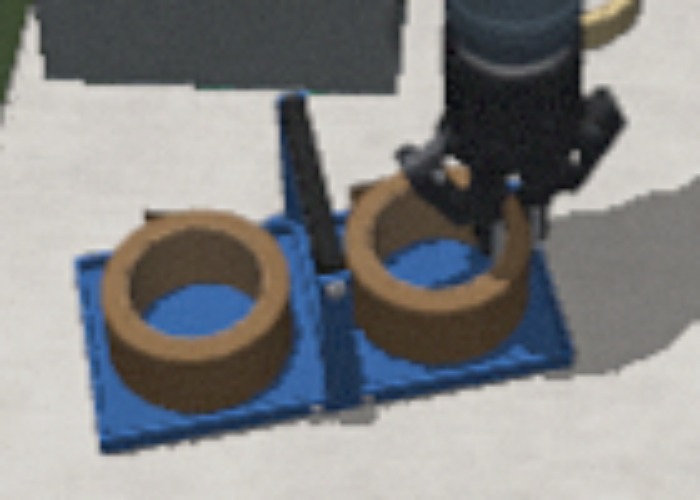

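The roll sits inside the empty well a few millimetres above the floor, with clearance to the rims all round.

Request:
send_rows(steps=[[[0, 0, 0.002, 0, 0, 0, 255], [0, 0, 0.0015, 0, 0, 0, 255], [0, 0, 0, 0, 0, 0, 255], [0, 0, 0, 0, 0, 0, 120], [0, 0, 0, 0, 0, 0, 120], [0, 0, 0, 0, 0, 0, 120], [0, 0, 0, 0, 0, 0, 120], [0, 0, 0, 0, 0, 0, 120], [0, 0, -0.01, 0, 0, 0, 120], [0, 0, -0.03, 0, 0, 0, 120], [0, 0, -0.04, 0, 0, 0, 120], [0, 0, -0.04, 0, 0, 0, 120], [0, 0, -0.04, 0, 0, 0, 120], [0, 0, -0.04, 0, 0, 0, 120], [0, 0, -0.03, 0, 0, 0, 120], [0, 0, 0, 0, 0, 0, 120]]])

```text
time_s: 15.62
tcp_pos: [0.4279, 0.343, 0.2582]
tool_rot: [3.135, -0.001, 2.008]
wrist_force: [0.6, 1.0, -0.7]
gripper_width: 0.0454
gripper_force: 0.0
```

```bash

python3 - <<'E'
from m import *
for n in('top','side'):
    im,d=grab(n);P=world(n,d);im=im.astype(int)
    m=(P[...,2]>.045)&(P[...,2]<.068)&(P[...,0]>.40)&(P[...,0]<.53)&(P[...,1]>.28)&(P[...,1]<.44)&(im[...,2]>im[...,0]+25)
    p=P[m];print(n,len(p),circ(p),np.percentile(p[:,2],[10,50,90]))
    b=(200,310,290,350) if n=='side' else (120,195,155,250)
    p,c=pts(n,b,0,.022); k=(c[:,0]>c[:,2]+40); p=p[k]
    print(n,cv2.minAreaRect((p[:,:2]*1000).astype(np.float32)))
    p,c=pts(n,b if n=='top' else (225,285,265,350),.105,.14);k=c.sum(1)<200;p=p[k];print('bar',len(p),p.mean(0),cv2.minAreaRect((p[:,:2]*1000).astype(np.float32)))
cv2.imwrite('pics/s5.png',cv2.resize(im[240:360,190:330].astype(np.uint8),None,fx=5,fy=5))
E
python3 go.py .532 .380 .236 106.4
```

```text
top 272 [0.46738572 0.35889031 0.04406814] [0.05162843 0.05694377 0.06138749]
top ((533.267822265625, 379.61395263671875), (261.19805908203125, 126.32598114013672), 16.665985107421875)
bar 200 [0.53433719 0.3696937  0.12446761] ((535.7151489257812, 370.25006103515625), (17.016620635986328, 118.04359436035156), 17.125524520874023)
side 482 [0.46522114 0.36372094 0.04531282] [0.04933377 0.05357627 0.05767588]
side ((530.809326171875, 381.51702880859375), (262.0959777832031, 138.8031463623047), 16.160518646240234)
bar 191 [0.52933603 0.38851738 0.12304364] ((529.3099975585938, 380.96490478515625), (15.904093742370605, 133.8471221923828), 16.137332916259766)
t 15.725 tcp [0.4264 0.3421 0.2548] yaw [ 1.7997e+02 -1.0000e-02  1.1504e+02] w 0.04503306581037973 gf 0.0 F [0.2 0.1 0.6] q [0.56 0.31 0.05 1.31 0.   1.69]
shift [-0.0103  0.1117  0.0189] turn [ 0.03 -0.01  8.64]
```

View pics/s5.png

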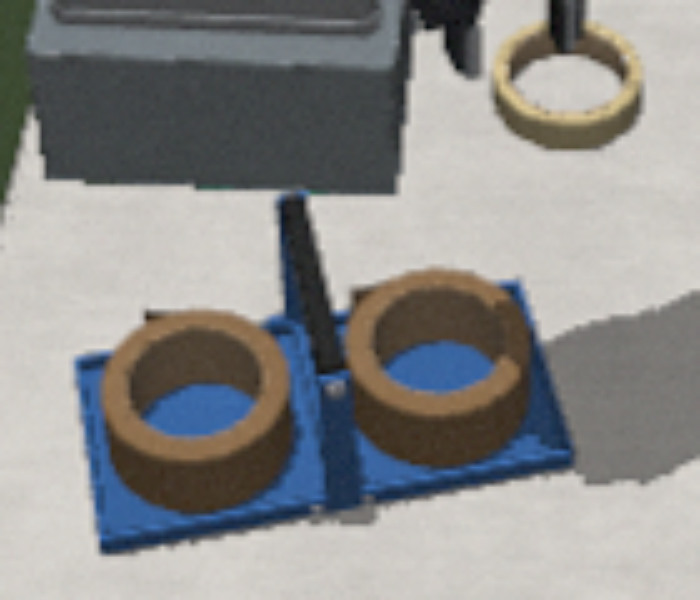

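Both rolls lie flat in their wells and the gripper is clear. Next is the bar.

Request:
send_rows(steps=[[[-0.0026, 0.028, 0, 0, 0, 0, 120], [-0.0026, 0.028, 0, 0, 0, 0, 120], [-0.0026, 0.028, 0, 0, 0, 0, 120], [-0.0026, 0.028, 0, 0, 0, 0, 120], [0, 0, 0, 0, 0, 8.6, 120], [0, 0, 0.04, 0, 0, 0, 120], [0, 0, 0.04, 0, 0, 0, 120], [0, 0, 0.04, 0, 0, 0, 120], [0, 0, 0.025, 0, 0, 0, 120], [0, 0, 0.015, 0, 0, 0, 120], [0, 0, 0, 0, 0, 0, 120], [0, 0, 0, 0, 0, 0, 120]]])

```text
time_s: 17.23
tcp_pos: [0.533, 0.3804, 0.0959]
tool_rot: [3.14, -0.0, 1.858]
wrist_force: [-0.4, 0.7, 0.3]
gripper_width: 0.0451
gripper_force: 0.0
```

```bash

python3 - <<'E'
from m import *
im,d=grab('side')
cv2.imwrite('pics/s6.png',cv2.resize(im[240:360,190:330].astype(np.uint8),None,fx=5,fy=5))
E
python3 go.py .532 .380 .095 106.4
```

```text
t 17.275 tcp [0.5332 0.3806 0.0962] yaw [ 1.7986e+02 -4.0000e-02  1.0644e+02] w 0.04517676867128127 gf 0.0 F [-0.2  0.8 -0.4] q [0.52 0.6  0.09 1.05 0.   1.81]
shift [-0.0002 -0.0014  0.0012] turn [ 0.14 -0.04  0.04]
```

View pics/s6.png

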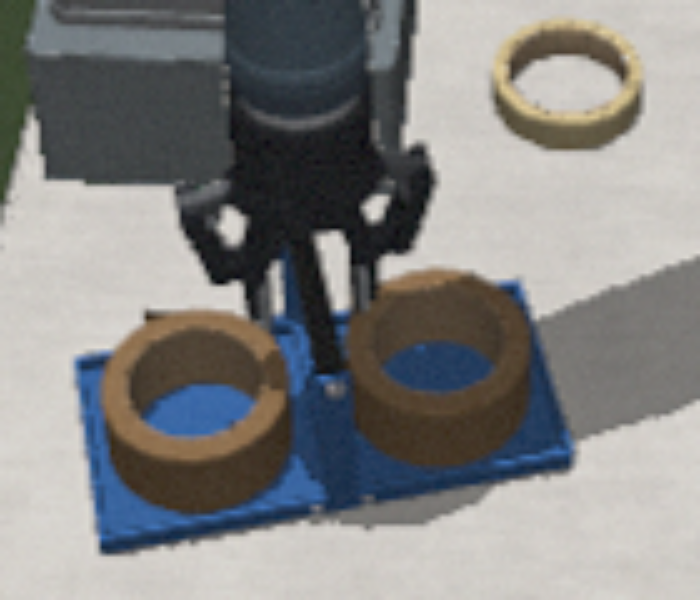

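The fingers straddle the bar at about (260,290) and (365,275). Now I'll close and lift.

Request:
send_rows(squeeze=80, steps=[[[0, -0.001, 0, 0, 0, 0, 255], [0, 0, 0, 0, 0, 0, 255], [0, 0, 0, 0, 0, 0, 255], [0, 0, 0, 0, 0, 0, 255], [0, 0, 0, 0, 0, 0, 255], [0, 0, 0, 0, 0, 0, 255], [0, 0, 0, 0, 0, 0, 255], [0, 0, -0.005, 0, 0, 0, 255], [0, 0, -0.01, 0, 0, 0, 255], [0, 0, -0.015, 0, 0, 0, 255], [0, 0, -0.015, 0, 0, 0, 255], [0, 0, -0.015, 0, 0, 0, 255], [0, 0, -0.015, 0, 0, 0, 255], [0, 0, -0.015, 0, 0, 0, 255], [0, 0, -0.015, 0, 0, 0, 255], [0, 0, -0.01, 0, 0, 0, 255], [0, 0, -0.005, 0, 0, 0, 255], [0, 0, 0, 0, 0, 0, 255], [0, 0, 0, 0, 0, 0, 255]]])

```text
time_s: 19.65
tcp_pos: [0.531, 0.3796, 0.2141]
tool_rot: [-3.14, 0.0, 1.858]
wrist_force: [-1.0, -0.6, -6.9]
gripper_width: 0.0128
gripper_force: 78.1
```

Request:
send_rows(steps=[[[0, 0, 0, 0, 0, 0, 255], [0, 0, 0, 0, 0, 0, 255], [0, 0, 0, 0, 0, 0, 255], [0, 0, 0, 0, 0, 0, 255], [0, 0, 0, 0, 0, 0, 255], [0, 0, 0, 0, 0, 0, 255], [0, 0, 0, 0, 0, 0, 255], [0, 0, 0, 0, 0, 0, 255], [0, 0, 0, 0, 0, 0, 255], [0, 0, 0, 0, 0, 0, 255], [0, 0, 0, 0, 0, 0, 255], [0, 0, 0, 0, 0, 0, 255], [0, 0, 0, 0, 0, 0, 255], [0, 0, 0, 0, 0, 0, 255], [0, 0, 0, 0, 0, 0, 255], [0, 0, 0, 0, 0, 0, 255], [0, 0, 0, 0, 0, 0, 255], [0, 0, 0, 0, 0, 0, 255], [0, 0, 0, 0, 0, 0, 255], [0, 0, 0, 0, 0, 0, 255]]])

```text
time_s: 22.15
tcp_pos: [0.5314, 0.3798, 0.2148]
tool_rot: [3.142, -0.0, 1.858]
wrist_force: [0.0, 1.1, -6.1]
gripper_width: 0.0126
gripper_force: 78.1
```

```bash

python3 - <<'E'
from m import *
im,d=grab('side');P=world('side',d);c=im.astype(int)
m=(d>0)&(P[...,2]>.1)&(P[...,2]<.2)&(P[...,0]>.36)&(P[...,0]<.7)&(P[...,1]>.25)&(P[...,1]<.52)
b=P[m&(c[...,0]>c[...,2]+40)];b=b[b[:,2]<np.median(b[:,2])+.02]
print('plane',np.linalg.lstsq(np.c_[b[:,:2],np.ones(len(b))],b[:,2],rcond=None)[0],np.median(b[:,2]))
cv2.imwrite('pics/s7.png',cv2.resize(im[180:360,170:350],None,fx=3.3,fy=3.3))
E
python3 go.py .532 .380 .215 106.4
```

```text
plane [-0.00192104  0.02183261  0.12063919] 0.12692478302584256
t 22.2 tcp [0.5313 0.3798 0.2148] yaw [180.    -0.   106.44] w 0.012508866993771123 gf 78.07329654693604 F [ 0.3  0.  -6.5] q [0.52 0.55 0.31 1.33 0.   1.81]
shift [ 0.      0.0007 -0.0002] turn [ 0.   -0.    0.04]
```

View pics/s7.png

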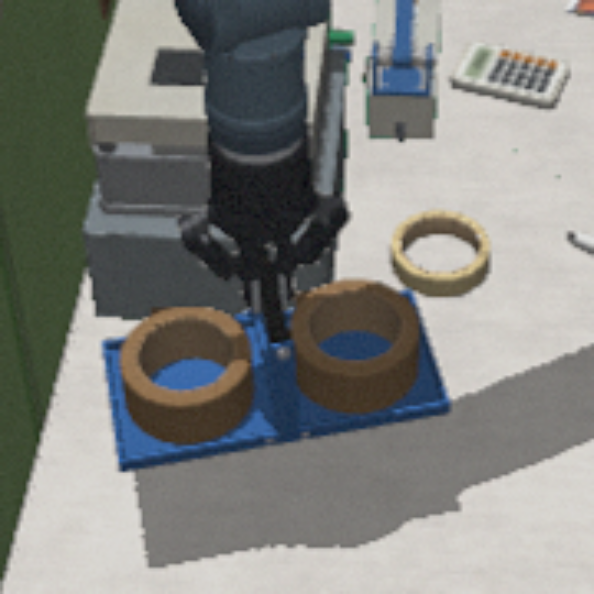

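The carrier hangs level, tilted about 0.02 rad, with both rolls in their wells and its underside about 0.12 m up. It has been still for more than 2 s, so I'm handing in.

```bash
python3 -c "
from rig import bot
print(bot.sign_off())"
```

```text
the job is handed in; nothing more can be done
None
```

I laid the loose brown roll flat in the empty well, then lifted the carrier by its bar to about 12 cm and held it level and still for over two seconds. I handed the job in while still holding it; no verdict was returned.

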